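# Pin the wound counterbalance wheel of a darkroom enlarger

### The job

The spring wheel of the enlarger's counterbalance must be locked for service. Take the long square-headed locking pin from its holder and, with it in hand, wind the wheel counter-clockwise against its spring by pushing its projecting finger past the locking hole in the sloping face; while holding it there, drop the pin fully home into the hole so that the finger rests on it and stays wound when you let go. Never let the wheel snap back, and leave the other things where they stand.

Things in the scene. Friction and masses are not known exactly. Their poses are not given: they have to be found in the camera images.
- pin_grip (a point): Centre of the locking pin's head, a plain steel square grip 20 x 20 mm, 34 mm tall, sides along this point's x and y; z runs along the pin, away from the tip. Below it a round shank 10 mm in diameter, 50 mm long, 3 mm tip chamfer: the tip is 67 mm from here along -z. Loose, about 80 g; at first upright in one of the holder's holes, the head's underside 20 mm above the holder's top.
- pin_tip (a point): Centre of the end face of the locking pin's shank; axes as for the head (z along the pin towards the head).
- holder: Fixed black plastic block 130 x 50 x 40 mm (along its x, y, z), origin at the centre of its underside. Two upright round holes of 11.5 mm diameter, 30 mm deep, on its top at x = -40 and +40 mm: one holds the locking pin, the other the spare stud; which is which varies.
- stud_top (a point): Top centre of the spare stud, a short steel stud with a low round head (24 mm diameter, 16 mm tall) that sits on the holder in the other hole. Its shank is too short for this job; leave it.
- hole (a point): Centre of the mouth of the locking hole in the unit's sloping grey face (230 x 190 mm, sloping 30 deg, facing the robot). Round, 11.5 mm, 18 mm deep, blind, square to the face, 2 mm chamfer. z: outward normal of the face; x: up the slope; y: left across it. Hole centre: 85 mm from the wheel's axis, 0.10 rad from x towards y. Pin home: tip 18 mm below this point, head's underside 32 mm above the face.
- axle (a point): Point on the face on the wheel's axis; axes as for the hole. The wheel is an aluminium disc 110 mm in diameter lying from 6 to 18 mm above the face, with a hub up to 32 mm; the axis is square to the face.
- finger (a point): Point on the centre line of the finger that projects from the wheel, 85 mm from the axis, 14 mm above the face. The finger is a bar 16 mm wide, 6 to 22 mm above the face, ending 105 mm from the axis. At rest it points 0.60 rad from up-slope to the -y (right) side; pushed on its right (clockwise) side it swings over the hole. A 10 mm shank in the hole, touching that side, holds it at joint 0.82 to 0.85.
- wheel (a joint): Angle of the wheel, rad: 0 at its rest stop, growing counter-clockwise seen from outside the face, up to a stop at 1.2. The spring drives it back to 0 with a torque of 0.225 Nm at 0 and 0.355 Nm at 0.85 (about 3 to 4 N at the finger at 85 mm). It snaps back fast if let go.
- tank: Bystander: black developing tank, 90 mm diameter, 130 mm tall, loose, origin under its centre.
- beaker: Bystander: white beaker, 72 mm diameter, 100 mm tall, loose, origin under its centre.
- filmcan: Bystander: small black film can, 31 mm diameter, 50 mm tall, loose, origin under its centre.
- pin: The locking pin as a whole; origin at the centre of its tip's end face, axes as for pin_tip.
There are look-alikes about, which are no part of the job. Several things look just like the holder: the one meant starts nearest to the robot's base.

How it is judged:
On the way, in this order (a step that is already met when the one before it is completed fails the run):
1. the locking pin has been lifted out of its holder (distance between pin_grip and holder above 0.13 m), for 0.1 s.
2. the finger has been wound past the locking hole, the pin held over the hole (tip within 50 mm) but not yet in it (value of joint wheel above 0.77 rad and distance between pin_tip and hole below 0.05 m and z of pin_tip in the frame of hole above -0.006 m), for 0.05 s.
At the end, for the whole second after the job is handed in: The locking pin stands in the locking hole, its tip at least 13.5 mm deep (18 mm is the bottom) and within 12 degrees of square to the face (under the spring it leans about 7); the wheel's finger rests on it, the wheel held still between 0.77 and 0.95 rad; pin and wheel are released and at rest (z of pin_tip in the frame of hole below -0.0135 m and angle between the z axis of pin_tip and the z axis of hole, either way round below 0.21 rad and distance between pin_tip and hole below 0.022 m and value of joint wheel between 0.77 and 0.95 rad and linear speed of pin below 0.02 m/s and velocity of joint wheel between -0.1 and 0.1 rad/s); the robot touches nothing.
It fails at once if the wheel snaps back (faster than 5 rad/s) (velocity of joint wheel below -5 rad/s).
It fails at once if the spare stud is taken out or moved by more than 15 mm (distance of stud_top from where it was at the start of the episode above 0.015 m).
It fails at once if the tank, beaker or film can is moved by more than 20 mm (distance of any of tank, beaker, filmcan from where it was at the start of the episode above 0.02 m).
It also fails if it takes over 46 s, if anything falls off the work surface, if the arm or the gripper's body presses on something with over 40 N, if the wrist force passes 120 N, or if a joint passes its speed limit or range.

### The arm

A 6-joint arm with a two-finger parallel gripper is mounted at the origin on the work surface. World frame = base frame: x ahead of the robot, y to its left, z up, the work surface at z = 0. Lengths are in m, angles in rad, forces in N, time in s.
With the tool pointing down it reaches from about 0.35 to 0.975 m from the base axis. Payload 4.9 kg.
Tool frame: the origin (TCP) lies midway between the tips of the shut fingers; the grasp point (between the pads) lies 19 mm behind it; z points along the fingers, y is the line along which they close (so a half turn about z gives the same grasp; the last joint's range is limited). The gripper opens to 85 mm and grips with 20 to 120 N. Pads are 22 mm wide; open, the fingers measure 114 mm over their backs; the gripper's body (76 mm by 85 mm) begins 54 mm behind the grasp point. The pads swing forward as they close: fully open they stand 13 mm farther back than shut.
Start: joints at [-0.119, 0.053, 1.613, -0, 1.476, -0.119], TCP at [0.625, 0, 0.231] pointing down, gripper open.
Joint ranges: [-3.01, 3.01], [-1.01, 2.22], [0.06, 2.58], [-1.02, 4.17], [0.09, 2.62], [-3.14, 3.14]. Speed limits (rad/s): [2.57, 2.57, 3.14, 3.14, 3.14, 3.14].

### API

Orientations are given as a rotation vector (axis times angle).
In Python, from station import ctrl gives the robot as it stands.
- The arm moves only by the shell command python3 -m handwheel 'ROWS' [FORCE]. ROWS is JSON, a list of rows, each an object with "gripper": the gripper command: -1 is fully open, 1 is shut, values between are in proportion; "offset": the shift along the tool's x, y, z in mm, a list of three; "rotation": the turn, a rotation vector about the tool's x, y, z in rad, a list of three. A call has exactly 8 rows; each row is the pose to reach, as a shift and turn from the pose commanded when the call began, along the tool's axes at that moment; what a row does not reach only later rows make up. A row lasts 1/8 s, in which the tool goes at most 62.5 mm and 10.7 degrees, less where a joint would pass 70% of its speed; a pose out of reach is approached as far as the arm can. A call with a gripper value outside its range is refused whole. The fingers move at their own pace and stop on an object; FORCE is the grip in N (left out, the last holds). Time passes only in rows, so rows that repeat a pose let the fingers close, or fill a call up. It gives the time, the measured TCP pose, the force, the opening and the grip force at its end, in the units of the state.
- ctrl.get_obs(): the state, without advancing time (a new reading comes with each control period).
- ctrl.get_image(name): name is "scene" or "side" or "wrist"; returns a dict with "image" (400x640x3 uint8, red, green, blue), "fovy" (degrees; the focal length in pixels is half the picture's height over the tangent of half this angle, whatever the lens; pixels are square), "cx", "cy" (the principal point, pixels), "xyz" and "attitude" of the camera in the world. Camera axes: x right, y up, looking along -z (the intrinsics and any distortion apply to the point x, -y, -z); pixel columns grow to the right and rows downward; lengths in m; the calibration is good to about 2 mm. A picture is of the moment at which its call begins. There is no depth.
- ctrl.finish_job(): hands the job in; it is judged then, once.
The state is a dict: "t": time; "q": joint angles; "dq": joint speeds; "effort": joint torques, N m; "tool_pos": TCP position; "tool_rot": TCP orientation; "contact_force": force on the tool from outside, world axes, zero at the start; "wrist_torque": the same for the moment, N m; "opening": finger opening in m; "grip_force": force on a finger pad.
Only numpy, scipy, OpenCV 4.12 (cv2) and the standard library are available. Lean on these libraries where they do the work, as an engineer would, in place of code of your own. Each camera call takes 0.05 s, during which the arm holds its last target. There are 200 camera calls.

## Working session

There is one attempt and no reset: what is moved stays moved. The work goes in short steps, Python scripts to look and compute and a shell command to move; the robot and the scene stay as the last step left them, time stands still between calls to the robot, and variables do not carry over. Pictures are saved under pics/ and viewed, at most 10 in all, crops included, and the job is handed in when it is done.

```bash
ls; mkdir -p pics; python3 - <<'E'
from station import ctrl
import cv2,json
import numpy as np
o=ctrl.get_obs();print(o['t'],o['tool_pos'],o['tool_rot'],o['opening'])
for n in ['scene','side','wrist']:
    d=ctrl.get_image(n);cv2.imwrite(f'pics/{n}0.png',d['image'][:,:,::-1])
    print(n,{k:v for k,v in d.items() if k!='image'})
E
```

```text
pics
0.0 [6.24386516e-01 6.65653253e-05 2.30057711e-01] [-2.22036038e+00 -2.22026370e+00  1.99061270e-03] 0.08547702832458376
scene {'fovy': 56.66585266889739, 'cx': 309.276292309516, 'cy': 196.02347284528736, 'xyz': array([ 0.95755503, -0.44336145,  0.84507089]), 'attitude': array([0.6256341 , 0.2394424 , 0.66330927])}
side {'fovy': 53.30064782373682, 'cx': 319.5817870981325, 'cy': 202.6169263214896, 'xyz': array([0.11866132, 0.7705023 , 0.63085509]), 'attitude': array([ 0.34791877, -1.28116094, -2.28372443])}
wrist {'fovy': 65.73728604275601, 'cx': 320.5291823490596, 'cy': 201.24101382651543, 'xyz': array([0.62385188, 0.07923726, 0.37287029]), 'attitude': array([-0.31204372,  0.00168614,  0.00077425])}
```

View images.

View pics/scene0.png

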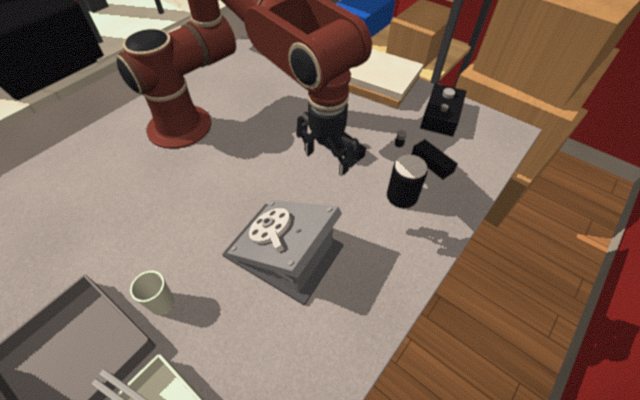

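View pics/side0.png

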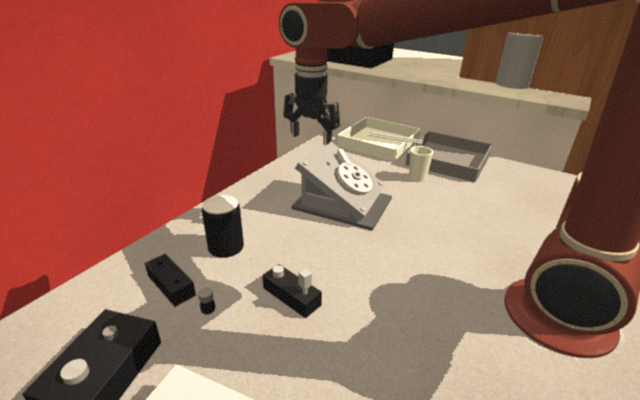

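The scene view shows the sloping unit at about (285,245), with its wheel at (270,226) and the finger pointing to (280,245). The beaker is at (152,292) and the tank at (407,182). The side view shows the nearest holder at (292,290), with the square pin head at (305,280) and the stud at (279,271). The unit is at (340,190).

```bash
cat > h.py <<'E'
import numpy as np,cv2
from scipy.spatial.transform import Rotation as R
from station import ctrl
def ray(d,u,v):
    f=200/np.tan(np.radians(d['fovy'])/2)
    r=R.from_rotvec(d['attitude']).apply([(u-d['cx'])/f,-(v-d['cy'])/f,-1]);return np.array(d['xyz']),r
def onz(d,u,v,z):
    c,r=ray(d,u,v);return c+r*(z-c[2])/r[2]
def onplane(d,u,v,p,n):
    c,r=ray(d,u,v);return c+r*((p-c)@n)/(r@n)
def tri(*obs):
    A=np.zeros((3,3));b=np.zeros(3);L=[]
    for d,u,v in obs:
        c,r=ray(d,u,v);r/=np.linalg.norm(r);P=np.eye(3)-np.outer(r,r);A+=P;b+=P@c;L.append((c,P))
    x=np.linalg.solve(A,b);return x,[np.linalg.norm(P@(x-c))*1000 for c,P in L]
def proj(d,p):
    f=200/np.tan(np.radians(d['fovy'])/2)
    q=R.from_rotvec(d['attitude']).inv().apply(np.array(p)-d['xyz']);return np.array([d['cx']-f*q[...,0]/q[...,2],d['cy']+f*q[...,1]/q[...,2]]).T
E
python3 - <<'E'
from h import *
import pickle
D={n:ctrl.get_image(n) for n in ['scene','side','wrist']};pickle.dump(D,open('d0.pkl','wb'))
s=D['side']
print('holder',onz(s,292,300,.0),onz(s,168,285,.02),onz(s,95,360,.02))
a=cv2.resize(s['image'][130:320,200:400],None,fx=4,fy=4,interpolation=cv2.INTER_CUBIC)[:600]
b=cv2.resize(s['image'][255:320,255:330],None,fx=8,fy=8,interpolation=cv2.INTER_CUBIC)
c=cv2.resize(D['scene']['image'][190:310,215:350],None,fx=5,fy=5,interpolation=cv2.INTER_CUBIC)
im=np.zeros((600,800,3),np.uint8)
w=cv2.resize(D['wrist']['image'],(400,250));im[:250,:400]=w
a=cv2.resize(s['image'][130:230,280:400],(400,333),interpolation=cv2.INTER_CUBIC);im[250:583,:400]=a
c=cv2.resize(D['scene']['image'][190:310,215:350],(400,355),interpolation=cv2.INTER_CUBIC);im[:355,400:]=c
b=cv2.resize(s['image'][255:320,255:330],(282,244),interpolation=cv2.INTER_CUBIC);im[355:599,400:682]=b
cv2.imwrite('pics/comp1.png',im[:,:,::-1])
E
```

```text
holder [0.49022378 0.27208342 0.        ] [0.72791174 0.39925149 0.02      ] [0.68329585 0.59486091 0.02      ]
```

View pics/comp1.png

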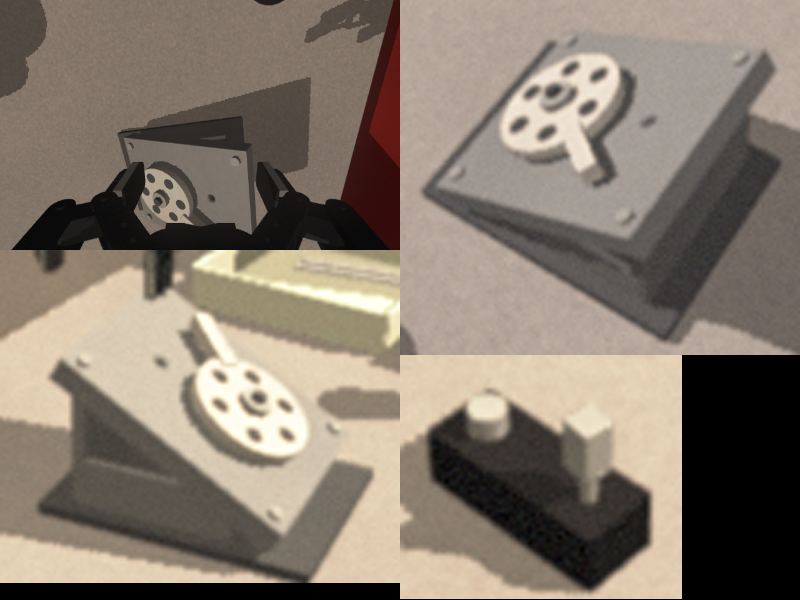

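The composite shows hole and hub in all three views. The pin is the square head at the near end of the holder, and the stud is at the other end.

```bash
cat > unit.py <<'E'
from h import *
import pickle
from scipy.optimize import least_squares
D=pickle.load(open('d0.pkl','rb'));s,c,w=D['side'],D['scene'],D['wrist']
S=lambda x,y:(s,280+x*.3,130+(y-250)*.3)
C=lambda x,y:(c,215+(x-400)/2.963,190+y/2.963)
W=lambda x,y:(w,x*1.6,y*1.6)
H=lambda x,y:(s,255+(x-400)/3.76,255+(y-355)/3.76)
if __name__=='__main__':
    for n,o in dict(hole=[S(161,361),C(648,122),W(211,198)],hub=[S(259,398),C(556,93),W(158,200)],s1=[S(84,361),C(741,57),W(236,160)],s2=[S(274,514),C(571,40),W(130,146)],s3=[S(334,427),C(457,172)]).items(): print(n,*tri(*o))
    for n,o in dict(hole=[S(161,361),C(648,122)],hub=[S(259,398),C(556,93)]).items(): print(n,*tri(*o))
    # fit
    def pose(p):
        return R.from_euler('z',p[3])*R.from_euler('y',-np.pi/6),np.array(p[:3])  # x up slope, facing robot
    L=85*np.array([np.cos(.1),np.sin(.1),0])/1000
    def res(p):
        q,a=pose(p);e=[]
        for o,l in [([S(161,361),C(648,122),W(211,198)],L),([S(259,398),C(556,93),W(158,200)],[0,0,.032])]:
            for d,u,v in o: e+=list((proj(d,a+q.apply(l))-[u,v]))
        return e
    f=least_squares(res,[.65,0,.1,0]);print(f.x,np.round(f.fun,1))
    q,a=pose(f.x);print('hole',a+q.apply(L),'n',q.apply([0,0,1]),'x',q.apply([1,0,0]))
    # holder top corners, z=.04 ; pin head top centre z=.094; stud top z=.056
    print('pin',onz(s,*H(586,418)[1:],.094),'stud',onz(s,*H(488,407)[1:],.056))
    for p in [(432,433),(489,391),(650,493),(592,543)]: print(onz(s,*H(*p)[1:],.04))
    for p in [(562,431),(585,445),(612,430),(586,404)]: print('head',onz(s,*H(*p)[1:],.094))
    print('can',onz(s,206,295,.05),'tank',onz(s,222,205,.13),'beaker',onz(s,420,150,.1))
E
python3 unit.py
```

```text
hole [ 0.64066043 -0.11657832  0.12674954] [np.float64(1.5737436431334995), np.float64(1.684156155745549), np.float64(0.7211100717802017)]
hub [ 0.55527575 -0.13468264  0.1082669 ] [np.float64(2.7056239428117523), np.float64(3.462775312016431), np.float64(0.9988520847450805)]
s1 [ 0.66884932 -0.03826028  0.15161759] [np.float64(2.5625720708826365), np.float64(2.0813348141923784), np.float64(0.5521505492141532)]
s2 [ 0.49762154 -0.06158107  0.05259982] [np.float64(1.4274041497269863), np.float64(2.308999819635821), np.float64(1.175262358659898)]
s3 [ 0.51827221 -0.21971546  0.05342436] [np.float64(1.6818303967605528), np.float64(1.6818303967604782)]
hole [ 0.64114523 -0.11706283  0.12709367] [np.float64(1.5437327227678548), np.float64(1.5437327227678053)]
hub [ 0.55597661 -0.13508335  0.1082512 ] [np.float64(3.0459793582206096), np.float64(3.045979358220677)]
[ 0.56951073 -0.13268161  0.08171339  0.09188971] [-0.6  0.9 -0.6  0.9  1.4 -0.5 -0.4  0.2 -1.8 -1.3 -0.9  0.4]
hole [ 0.64166746 -0.11751063  0.12400107] n [-0.49789056 -0.04588023  0.8660254 ] x [0.86237174 0.07946688 0.5       ]
pin [0.45898205 0.27012633 0.094     ] stud [0.5351487  0.25797545 0.056     ]
[0.55992246 0.2793777  0.04      ]
[0.55495083 0.23196451 0.04      ]
[0.42939658 0.25109588 0.04      ]
[0.43540344 0.29933584 0.04      ]
head [0.46379471 0.28548188 0.094     ]
head [0.44771649 0.28765294 0.094     ]
head [0.44231083 0.27033307 0.094     ]
head [0.46525999 0.26087475 0.094     ]
can [0.61227621 0.39503974 0.05      ] tank [0.7280495  0.21801674 0.13      ] beaker [ 0.47229345 -0.419523    0.1       ]
```

```bash
python3 -m handwheel '[{"gripper":-1,"offset":[34,-21,0],"rotation":[0,0,0.18]},{"gripper":-1,"offset":[68,-42,0],"rotation":[0,0,0.36]},{"gripper":-1,"offset":[102,-63,0],"rotation":[0,0,0.54]},{"gripper":-1,"offset":[136,-84,0],"rotation":[0,0,0.72]},{"gripper":-1,"offset":[170,-105,0],"rotation":[0,0,0.90]},{"gripper":-1,"offset":[204,-126,0],"rotation":[0,0,1.08]},{"gripper":-1,"offset":[238,-147,0],"rotation":[0,0,1.26]},{"gripper":-1,"offset":[272,-167,0],"rotation":[0,0,1.44]}]' 60
python3 -m handwheel '[{"gripper":-1,"offset":[0,0,0],"rotation":[0,0,0.15]},{"gripper":-1,"offset":[0,0,0],"rotation":[0,0,0.29]},{"gripper":-1,"offset":[0,0,0],"rotation":[0,0,0.29]},{"gripper":-1,"offset":[0,0,0],"rotation":[0,0,0.29]},{"gripper":-1,"offset":[0,0,0],"rotation":[0,0,0.29]},{"gripper":-1,"offset":[0,0,0],"rotation":[0,0,0.29]},{"gripper":-1,"offset":[0,0,0],"rotation":[0,0,0.29]},{"gripper":-1,"offset":[0,0,0],"rotation":[0,0,0.29]}]'
python3 - <<'E'
from h import *
import pickle
D={n:ctrl.get_image(n) for n in ['scene','wrist']};pickle.dump(D,open('d1.pkl','wb'))
o=ctrl.get_obs();print(o['t'],o['q'],o['tool_pos'],R.from_rotvec(o['tool_rot']).as_matrix().round(3))
w=D['wrist'];print(w['xyz'],proj(w,[.457,.272,.094]))
cv2.imwrite('pics/w1.png',w['image'][:,:,::-1])
im=np.zeros((600,800,3),np.uint8);im[:375,:600]=cv2.resize(w['image'],(600,375))
im[375:600,:480]=cv2.resize(D['scene']['image'][200:290,220:412],(480,225),interpolation=cv2.INTER_CUBIC)
cv2.imwrite('pics/comp2.png',im[:,:,::-1])
E
```

```text
t: 1.3
tool_pos: [0.4571, 0.273, 0.2314]
tool_rot: [-3.135, -0.196, -0.0]
contact_force: [0.5, -0.2, -0.2]
opening: 0.0853
grip_force: 0.0
t: 2.3
tool_pos: [0.458, 0.272, 0.2313]
tool_rot: [3.132, -0.25, -0.0]
contact_force: [0.1, -0.1, -0.6]
opening: 0.085
grip_force: 0.0
2.4 [ 3.96197511e-01 -1.69687070e-01  1.82605474e+00  7.82491762e-06
  1.48525541e+00  2.12606049e+00] [0.45797661 0.27201285 0.23129977] [[ 0.987 -0.158 -0.   ]
 [-0.158 -0.987 -0.   ]
 [-0.     0.    -1.   ]]
[0.53490529 0.25995645 0.37397999] [320.98961697 189.53210132]
```

View pics/w1.png

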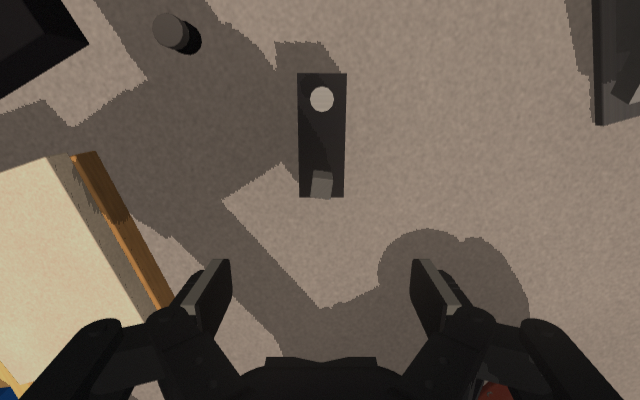

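The wrist view shows the holder at (298–347, 73–197), the stud top at (321,99) and the pin head at about (322,184), slightly turned. I'll zoom in to get the head's yaw and the unit in the scene view.

```bash
python3 - <<'E'
from h import *
import pickle
D=pickle.load(open('d1.pkl','rb'));w=D['wrist']['image']
im=np.zeros((600,800,3),np.uint8)
im[:500,:300]=cv2.resize(np.clip(w[155:205,306:336].astype(int)*2,0,255).astype(np.uint8),(300,500),interpolation=cv2.INTER_CUBIC)
im[:400,300:]=cv2.resize(D['scene']['image'][195:295,220:345],(500,400),interpolation=cv2.INTER_CUBIC)
cv2.imwrite('pics/comp3.png',im[:500,:,::-1])
E
```

```text
(no output)
```

View pics/comp3.png

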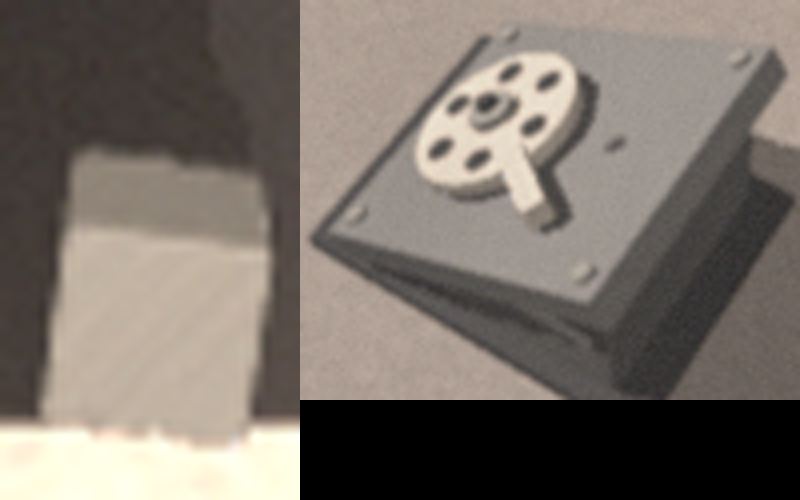

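```bash
python3 - <<'E'
from h import *
import pickle
d=pickle.load(open('d1.pkl','rb'))['wrist'];o=ctrl.get_obs()
T=R.from_rotvec(o['tool_rot'])
P=[T.inv().apply(onz(d,u,v,.094)-o['tool_pos'])*1000 for u,v in [(312.5,177.8),(333,179.6),(330.8,199.2),(310.2,197.2)]]
print(np.round(P,1),np.mean(P,0),o['tool_pos'])
E
# refine unit with new scene view: hole (615,145), hub top (491,106)
python3 - <<'E'
from unit import *
D1=pickle.load(open('d1.pkl','rb'));c1=D1['scene']
C1=lambda x,y:(c1,220+(x-300)/4,195+y/4)
L=85*np.array([np.cos(.1),np.sin(.1),0])/1000
print(C1(615,145)[1:],C(648,122)[1:],C1(491,106)[1:],C(556,93)[1:])
for n,o in dict(hole=[S(161,361),C1(615,145),W(211,198)],hub=[S(259,398),C1(491,104),W(158,200)],s1=[S(84,361),C1(739,56)],s2=[S(274,514),C1(510,35)],s3=[S(334,427),C1(357,213)]).items(): print(n,*tri(*o))
E
```

```text
[[ 10.3  -7.7 137.3]
 [  8.6  11.3 137.3]
 [-10.5   9.5 137.3]
 [ -8.5 -10.  137.3]] [-2.18770999e-04  7.60102037e-01  1.37299777e+02] [0.45797661 0.27201285 0.23129977]
(298.75, 231.25) (298.69895376307795, 231.1744853189335) (267.75, 221.5) (267.64934188322644, 221.38710766115423)
hole [ 0.64073888 -0.11664203  0.12666737] [np.float64(1.6206333621877949), np.float64(1.7893246341908775), np.float64(0.7751808996888445)]
hub [ 0.55514534 -0.13410629  0.10876563] [np.float64(2.7651682801740605), np.float64(3.37736157423591), np.float64(0.7229786801221402)]
s1 [ 0.66789264 -0.03800083  0.15174465] [np.float64(1.9085143713531338), np.float64(1.9085143713534096)]
s2 [ 0.4977953  -0.06163515  0.05175632] [np.float64(1.6003280467017005), np.float64(1.6003280467015364)]
s3 [ 0.51849045 -0.22004746  0.05318136] [np.float64(1.7656194841513226), np.float64(1.7656194841514723)]
```

```bash
python3 -m handwheel '[{"gripper":-1,"offset":[0,1,40],"rotation":[0,0,0.1]},{"gripper":-1,"offset":[0,1,80],"rotation":[0,0,0.1]},{"gripper":-1,"offset":[0,1,120],"rotation":[0,0,0.1]},{"gripper":-1,"offset":[0,1,150],"rotation":[0,0,0.1]},{"gripper":-1,"offset":[0,1,171],"rotation":[0,0,0.1]},{"gripper":-1,"offset":[0,1,171],"rotation":[0,0,0.1]},{"gripper":1,"offset":[0,1,171],"rotation":[0,0,0.1]},{"gripper":1,"offset":[0,1,171],"rotation":[0,0,0.1]}]' 80
python3 -m handwheel '[{"gripper":1,"offset":[0,0,0],"rotation":[0,0,0]},{"gripper":1,"offset":[0,0,0],"rotation":[0,0,0]},{"gripper":1,"offset":[0,0,0],"rotation":[0,0,0]},{"gripper":1,"offset":[0,0,-20],"rotation":[0,0,0]},{"gripper":1,"offset":[0,0,-50],"rotation":[0,0,0]},{"gripper":1,"offset":[0,0,-90],"rotation":[0,0,0]},{"gripper":1,"offset":[0,0,-130],"rotation":[0,0,0]},{"gripper":1,"offset":[0,0,-170],"rotation":[0,0,0]}]'
```

```text
t: 3.4
tool_pos: [0.4589, 0.2715, 0.0619]
tool_rot: [-3.114, 0.406, -0.004]
contact_force: [0.5, -0.4, 0.2]
opening: 0.0513
grip_force: 0.0
t: 4.4
tool_pos: [0.4573, 0.2708, 0.2309]
tool_rot: [3.115, -0.406, -0.001]
contact_force: [1.4, 0.3, -1.8]
opening: 0.0192
grip_force: 79.5
```

```bash
cat > plan.py <<'E'
from h import *
TIP=np.array([0,0,.050])
def frame(psi): return R.from_euler('z',psi)*R.from_euler('y',-np.pi/6)
def goal(hole,psi,l):   # l: tip position in the hole frame (mm) -> needed offset (mm) and rotation in the current tool axes
    F=frame(psi);G=F*R.from_euler('x',np.pi)
    tcp=np.array(hole)+F.apply(np.array(l)/1000)-G.apply(TIP)
    o=ctrl.get_obs();T=R.from_rotvec(o['tool_rot'])
    print('offset',(T.inv().apply(tcp-o['tool_pos'])*1000).round(1),'rot',(T.inv()*G).as_rotvec().round(3),'tcp',tcp.round(3))
def polar(r,a):return r*np.cos(a)-85*np.cos(.1),r*np.sin(a)-85*np.sin(.1)
E
python3 -c "
from plan import *
goal([.641,-.117,.1255],.125,[*polar(85,-.95),60])"
```

```text
offset [226.8 431.8  27.8] rot [ 0.101  0.518 -0.375] tcp [ 0.566 -0.205  0.203]
```

```bash
python3 -m handwheel '[{"gripper":1,"offset":[28,54,0],"rotation":[0.0126,0.065,-0.047]},{"gripper":1,"offset":[57,108,0],"rotation":[0.025,0.13,-0.094]},{"gripper":1,"offset":[85,162,0],"rotation":[0.038,0.194,-0.14]},{"gripper":1,"offset":[113,216,0],"rotation":[0.05,0.26,-0.187]},{"gripper":1,"offset":[142,270,0],"rotation":[0.063,0.324,-0.234]},{"gripper":1,"offset":[170,324,10],"rotation":[0.076,0.389,-0.28]},{"gripper":1,"offset":[198,378,20],"rotation":[0.088,0.453,-0.328]},{"gripper":1,"offset":[227,432,28],"rotation":[0.101,0.518,-0.375]}]'
python3 - <<'E'
from plan import *
import pickle
D={n:ctrl.get_image(n) for n in ['side','wrist','scene']};pickle.dump(D,open('d2.pkl','wb'))
w=D['wrist'];o=ctrl.get_obs();print(o['t'],o['tool_pos'],o['q'],w['xyz'])
T=R.from_rotvec(o['tool_rot']);print('tip px',proj(w,o['tool_pos']+T.apply(TIP)),proj(D['side'],o['tool_pos']+T.apply(TIP)),'hole',proj(w,[.641,-.117,.1255]))
goal([.641,-.117,.1255],.125,[*polar(85,-.95),60])
cv2.imwrite('pics/w2.png',w['image'][:,:,::-1])
E
```

```text
t: 5.4
tool_pos: [0.5661, -0.2066, 0.2016]
tool_rot: [-2.997, -0.189, -0.808]
contact_force: [0.9, 0.4, -1.1]
opening: 0.0194
grip_force: 79.5
5.55 [ 0.56504823 -0.20747207  0.19989417] [-0.63906485 -0.24649782  2.00742731  0.41422268  1.02745128  0.66024943] [ 0.56110146 -0.21296269  0.36224211]
tip px [311.5282736  223.12206604] [358.57847299 147.78985755] hole [213.17422712 153.23331433]
offset [ 2.7 -2.7 -2.3] rot [ 0.     0.002 -0.006] tcp [ 0.566 -0.205  0.203]
```

View pics/w2.png

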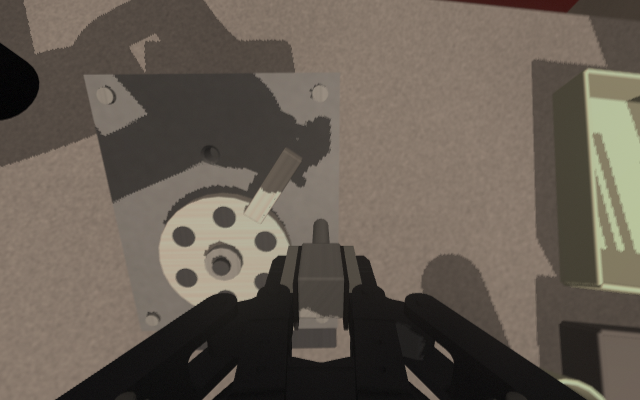

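The wrist view shows the hole at (210,153), finger end at (289,158), hub top at (222,265) and the pin tip at (320,221). Screws are at (106,96), (319,93) and (152,320).

```bash
python3 - <<'E'
from plan import *
import pickle
from unit import S,C,W
D=pickle.load(open('d2.pkl','rb'));w=D['wrist']
o=ctrl.get_obs();print(o['tool_pos'],o['dq'].round(3),o['t'])
T=R.from_rotvec(o['tool_rot'])
for d in [ctrl.get_image('wrist')]:
    o=ctrl.get_obs();T=R.from_rotvec(o['tool_rot']);print(o['tool_pos'],d['xyz'],T.inv().apply(d['xyz']-o['tool_pos']),(T.inv()*R.from_rotvec(d['attitude'])).as_rotvec(),proj(d,o['tool_pos']+T.apply(TIP)))
    w2=d
d1=pickle.load(open('d1.pkl','rb'))['wrist']
print('hole',*tri(S(161,361),C(648,122),W(211,198),(w,210,153)))
print('hub',*tri(S(259,398),C(556,93),W(158,200),(w,222,264)))
print('s1',*tri(S(84,361),C(741,57),W(236,160),(w,106,96)))
print('s2',*tri(S(274,514),C(571,40),W(130,146),(w,152,320)))
print('s4',*tri(C(625,216),(w,319,93)))
n=frame(.125).apply([0,0,1]);h=np.array([.641,-.117,.1255])
for u,v in [(210,153),(106,96),(152,320),(319,93)]:
    print((frame(.125).inv().apply(onplane(w,u,v,h,n)-h)*1000).round(1))
print(frame(.125).inv().apply(onplane(w,222,264,h+.032*n,n)-h)*1000)
E
```

```text
[ 0.56504823 -0.20747207  0.19989417] [ 0.068 -0.041  0.007 -0.001  0.018  0.025] 5.55
[ 0.56552185 -0.20571905  0.20069846] [ 0.56155996 -0.20786104  0.36288207] [ 0.07724563  0.00121048 -0.14267255] [2.0502091  2.05455424 0.32347109] [318.75796105 222.41960319]
hole [ 0.64047323 -0.1159992   0.12711183] [np.float64(1.659274992555588), np.float64(1.863154479947129), np.float64(0.45581169162735113), np.float64(0.870471224845091)]
hub [ 0.5552052  -0.13483631  0.1081493 ] [np.float64(2.609494628491898), np.float64(3.551850749724359), np.float64(0.9713640606609572), np.float64(0.3214334635263508)]
s1 [ 0.66853107 -0.03831902  0.15119691] [np.float64(2.2719154906457693), np.float64(2.3872370449787463), np.float64(0.9451681252133013), np.float64(1.0999726689785243)]
s2 [ 0.49681919 -0.06174775  0.05239287] [np.float64(0.6106230582429013), np.float64(3.0064044014626954), np.float64(0.9966727034562779), np.float64(2.073326075923604)]
s4 [ 0.69048627 -0.19649784  0.14981074] [np.float64(0.7425316936354349), np.float64(0.7425316936354798)]
[ 0.2  2.5 -0. ]
[44.  76.9 -0. ]
[-160.9   76.4   -0. ]
[ 45.8 -85.7   0. ]
[-82.70949968  -8.37958341  32.        ]
```

```bash
cat >> plan.py <<'E'
def blob(d,u,v,r=9):
    g=cv2.GaussianBlur(cv2.cvtColor(d['image'],cv2.COLOR_RGB2GRAY),(3,3),0)[v-r:v+r+1,u-r:u+r+1].astype(float)
    b=np.median(g);m=((b-g)>0.45*(b-g.min())).astype(np.uint8)
    n,l,st,ce=cv2.connectedComponentsWithStats(m);k=l[np.unravel_index(g.argmin(),g.shape)]
    return ce[k]+[u-r,v-r],st[k,4],b,g.min()
E
python3 - <<'E'
from plan import *
import pickle
from unit import S,C,W
o=ctrl.get_obs();d=ctrl.get_image('wrist');o2=ctrl.get_obs();print(o['tool_pos'],o2['tool_pos'],d['xyz'])
h,a,*x=blob(d,210,153);print(h,a,x)
d0=pickle.load(open('d2.pkl','rb'))['wrist'];print(blob(d0,210,153))
print('hole',*tri(S(161,361),C(648,122),W(211,198),(d,*h)))
pickle.dump(d,open('d3.pkl','wb'))
for z in (.122,.125,.128): print(onz(d,*h,z))
T=R.from_rotvec(o2['tool_rot']);print('tip',proj(d,o2['tool_pos']+T.apply(TIP)))
for psi in (.09,.125):goal([.641,-.117,.1255],psi,[0,0,60])
E
```

```text
[ 0.56552185 -0.20571905  0.20069846] [ 0.56601462 -0.2045496   0.20147934] [ 0.56190544 -0.20605438  0.36367559]
[216.87272727 151.63636364] 55 [np.float64(60.0), np.float64(36.0)]
(array([206.75757576, 149.81818182]), np.int32(66), np.float64(57.0), np.float64(34.0))
hole [ 0.64065393 -0.11469437  0.12832492] [np.float64(2.308151265517396), np.float64(2.722661454052673), np.float64(0.6410610370264466), np.float64(3.1779414599332547)]
[ 0.64413764 -0.10886607  0.122     ]
[ 0.64311687 -0.1100725   0.125     ]
[ 0.64209609 -0.11127893  0.128     ]
tip [319.69630879 222.49541659]
offset [ 35.8 -79.5  -1.5] rot [-0.019  0.     0.029] tcp [ 0.586 -0.122  0.221]
offset [ 35.8 -77.6  -1.5] rot [-0.001  0.    -0.002] tcp [ 0.586 -0.124  0.221]
```

```bash
python3 -m handwheel '[{"gripper":1,"offset":[12,-26,9],"rotation":[0,0,0]},{"gripper":1,"offset":[24,-52,18],"rotation":[0,0,0]},{"gripper":1,"offset":[32,-70,24],"rotation":[0,0,0]},{"gripper":1,"offset":[36,-78,27],"rotation":[0,0,0]},{"gripper":1,"offset":[36,-78,27],"rotation":[0,0,0]},{"gripper":1,"offset":[36,-78,27],"rotation":[0,0,0]},{"gripper":1,"offset":[36,-78,27],"rotation":[0,0,0]},{"gripper":1,"offset":[36,-78,27],"rotation":[0,0,0]}]'
python3 - <<'E'
from plan import *
import pickle
D={n:ctrl.get_image(n) for n in ['wrist','side','scene']};pickle.dump(D,open('d4.pkl','wb'))
o=ctrl.get_obs();print(o['t'],o['tool_pos'],o['tool_rot']);w=D['wrist'];T=R.from_rotvec(o['tool_rot'])
tip=o['tool_pos']+T.apply(TIP)
for n in D: print(n,proj(D[n],tip),proj(D[n],[.641,-.117,.1255]))
im=np.zeros((600,800,3),np.uint8)
g=lambda a:np.clip(a.astype(float)*1.8,0,255).astype(np.uint8)
im[:,:500]=cv2.resize(g(w['image'][130:250,270:370]),(500,600),interpolation=cv2.INTER_CUBIC)
im[:300,500:]=cv2.resize(D['side']['image'][130:190,300:360],(300,300),interpolation=cv2.INTER_CUBIC)
im[300:,500:]=cv2.resize(D['scene']['image'][195:255,265:325],(300,300),interpolation=cv2.INTER_CUBIC)
cv2.imwrite('pics/comp4.png',im[:,:,::-1])
E
```

```text
t: 6.65
tool_pos: [0.601, -0.1224, 0.197]
tool_rot: [-2.998, -0.186, -0.805]
contact_force: [0.2, -0.3, -0.8]
opening: 0.0192
grip_force: 79.8
6.8 [ 0.60106137 -0.12212961  0.19694398] [-2.99740414 -0.1862809  -0.80457003]
wrist [321.00718064 223.55374974] [320.79444743 209.06413305]
side [333.02774908 155.93606318] [327.77835759 163.87378577]
scene [291.86214593 221.62376703] [298.02433604 231.39888963]
```

View pics/comp4.png

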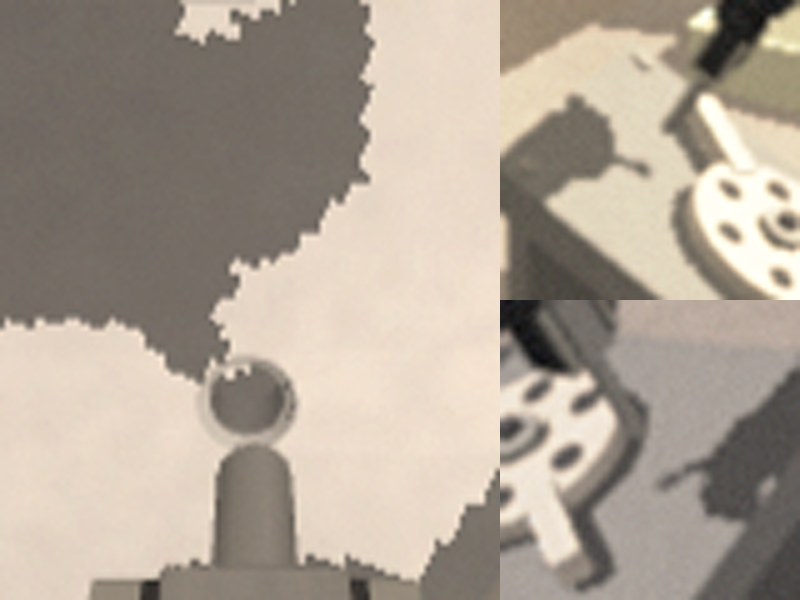

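The wrist crop shows the chamfered hole centred at pixel (320.0,210.4), with the shank just below it at u≈321. That matches my estimate to about 1 mm.

```bash
python3 - <<'E'
from plan import *
import pickle
d=pickle.load(open('d4.pkl','rb'))['wrist'];n=frame(.125).apply([0,0,1]);h=np.array([.641,-.117,.1255])
for e in (-.002,0,.002): print(onplane(d,320,210.4,h+e*n,n))
h=onplane(d,320,210.4,h,n);np.save('hole.npy',h)
goal(h,.125,[0,0,32]);goal(h,.125,[*polar(85,-.95),32]);goal(h,.125,[*polar(85,-.95),5])
E
```

```text
[ 0.64036779 -0.11645695  0.12286753]
[ 0.63998568 -0.11650904  0.12495429]
[ 0.63960357 -0.11656113  0.12704105]
offset [-1.9 -0.7  0. ] rot [ 0.    -0.001 -0.001] tcp [ 0.599 -0.122  0.196]
offset [-37.   76.9  -0. ] rot [ 0.    -0.001 -0.001] tcp [ 0.579 -0.202  0.178]
offset [-37.   76.9  27. ] rot [ 0.    -0.001 -0.001] tcp [ 0.592 -0.201  0.155]
```

```bash
python3 -m handwheel '[{"gripper":1,"offset":[-12,26,0],"rotation":[0,0,0]},{"gripper":1,"offset":[-24,52,0],"rotation":[0,0,0]},{"gripper":1,"offset":[-37,77,0],"rotation":[0,0,0]},{"gripper":1,"offset":[-37,77,0],"rotation":[0,0,0]},{"gripper":1,"offset":[-37,77,9],"rotation":[0,0,0]},{"gripper":1,"offset":[-37,77,18],"rotation":[0,0,0]},{"gripper":1,"offset":[-37,77,27],"rotation":[0,0,0]},{"gripper":1,"offset":[-37,77,27],"rotation":[0,0,0]}]'
python3 - <<'E'
from plan import *
import pickle
D={n:ctrl.get_image(n) for n in ['wrist','side']};pickle.dump(D,open('d5.pkl','wb'))
o=ctrl.get_obs();print(o['t'],o['tool_pos'],o['contact_force']);w=D['wrist'];T=R.from_rotvec(o['tool_rot'])
tip=o['tool_pos']+T.apply(TIP)
F=frame(.125);print('tip in hole',F.inv().apply(tip-np.load('hole.npy'))*1000)
for n in D: print(n,proj(D[n],tip))
im=np.zeros((375,800,3),np.uint8)
im[:,:500]=cv2.resize(w['image'][60:255,150:410],(500,375),interpolation=cv2.INTER_CUBIC)
im[:300,500:]=cv2.resize(D['side']['image'][130:190,320:380],(300,300),interpolation=cv2.INTER_CUBIC)
cv2.imwrite('pics/comp5.png',im[:,:,::-1])
E
```

```text
t: 7.8
tool_pos: [0.5922, -0.1995, 0.1536]
tool_rot: [-2.996, -0.188, -0.801]
contact_force: [-1.1, -0.4, -1.7]
opening: 0.0189
grip_force: 79.8
7.9 [ 0.59248449 -0.20011235  0.15484936] [ 0.43011825 -0.53927153 -1.2718775 ]
tip in hole [-34.85943711 -76.99680944   4.66680706]
wrist [322.50979614 223.02166087]
side [348.22184889 160.30369419]
```

View pics/comp5.png

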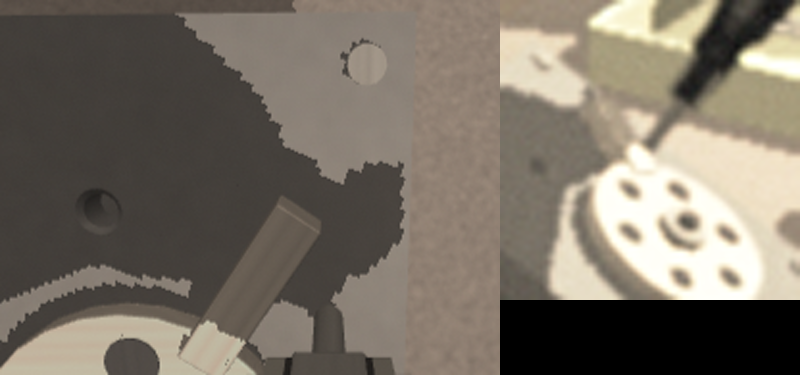

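```bash
python3 -m handwheel '[{"gripper":1,"offset":[5,-4,0],"rotation":[0,0,0]},{"gripper":1,"offset":[9.7,-8.1,0],"rotation":[0,0,0]},{"gripper":1,"offset":[14.1,-12.7,0],"rotation":[0,0,0]},{"gripper":1,"offset":[18.2,-17.7,0],"rotation":[0,0,0]},{"gripper":1,"offset":[21.8,-22.9,0],"rotation":[0,0,0]},{"gripper":1,"offset":[25.1,-28.4,0],"rotation":[0,0,0]},{"gripper":1,"offset":[28,-34.1,0],"rotation":[0,0,0]},{"gripper":1,"offset":[30.4,-40,0],"rotation":[0,0,0]}]'
python3 -m handwheel '[{"gripper":1,"offset":[1.9,-6,0],"rotation":[0,0,0]},{"gripper":1,"offset":[3.4,-12.2,0],"rotation":[0,0,0]},{"gripper":1,"offset":[4.5,-18.5,0],"rotation":[0,0,0]},{"gripper":1,"offset":[5,-24.9,0],"rotation":[0,0,0]},{"gripper":1,"offset":[5.1,-31.2,0],"rotation":[0,0,0]},{"gripper":1,"offset":[4.7,-37.6,0],"rotation":[0,0,0]},{"gripper":1,"offset":[4.7,-37.6,0],"rotation":[0,0,0]},{"gripper":1,"offset":[4.7,-37.6,0],"rotation":[0,0,0]}]'
python3 - <<'E'
from plan import *
import pickle
n=frame(.125).apply([0,0,1]);h=np.load('hole.npy');F=frame(.125)
d=pickle.load(open('d5.pkl','rb'))['wrist'];print('hole5',F.inv().apply(onplane(d,201.5,169.7,h,n)-h)*1000)
D={n:ctrl.get_image(n) for n in ['wrist','side','scene']};pickle.dump(D,open('d6.pkl','wb'))
o=ctrl.get_obs();print(o['t'],o['tool_pos'],o['contact_force']);w=D['wrist'];T=R.from_rotvec(o['tool_rot'])
tip=o['tool_pos']+T.apply(TIP)
print('tip in hole',F.inv().apply(tip-h)*1000, 'force in hole frame',F.inv().apply(o['contact_force']))
for n in D: print(n,proj(D[n],tip),proj(D[n],h))
im=np.zeros((600,800,3),np.uint8)
im[:,:500]=cv2.resize(np.clip(w['image'][140:260,270:370].astype(float)*1.5,0,255).astype(np.uint8),(500,600),interpolation=cv2.INTER_CUBIC)
im[:300,500:]=cv2.resize(D['side']['image'][130:190,300:360],(300,300),interpolation=cv2.INTER_CUBIC)
im[300:,500:]=cv2.resize(D['scene']['image'][195:255,265:325],(300,300),interpolation=cv2.INTER_CUBIC)
cv2.imwrite('pics/comp6.png',im[:,:,::-1])
E
```

```text
t: 8.9
tool_pos: [0.6134, -0.1572, 0.17]
tool_rot: [-2.998, -0.187, -0.804]
contact_force: [-1.8, -2.8, -1.4]
opening: 0.0184
grip_force: 79.7
t: 9.9
tool_pos: [0.6131, -0.1198, 0.173]
tool_rot: [-2.997, -0.187, -0.806]
contact_force: [0.2, -3.9, -1.8]
opening: 0.0188
grip_force: 79.6
hole5 [2.71391553e-01 1.37103687e+00 1.20742779e-15]
10.05 [ 0.61315927 -0.1199451   0.17305508] [-0.29671319 -5.37944266 -1.6962697 ]
tip in hole [ 0.71786219 -0.07647948  5.17933154] force in hole frame [-1.68391754 -5.30047782 -0.98647329]
wrist [321.66239888 223.63651032] [321.52464117 221.78843399]
side [328.67676324 162.79833149] [327.98624425 164.1972861 ]
scene [297.02005749 229.64137122] [297.83744475 231.14664984]
```

View pics/comp6.png

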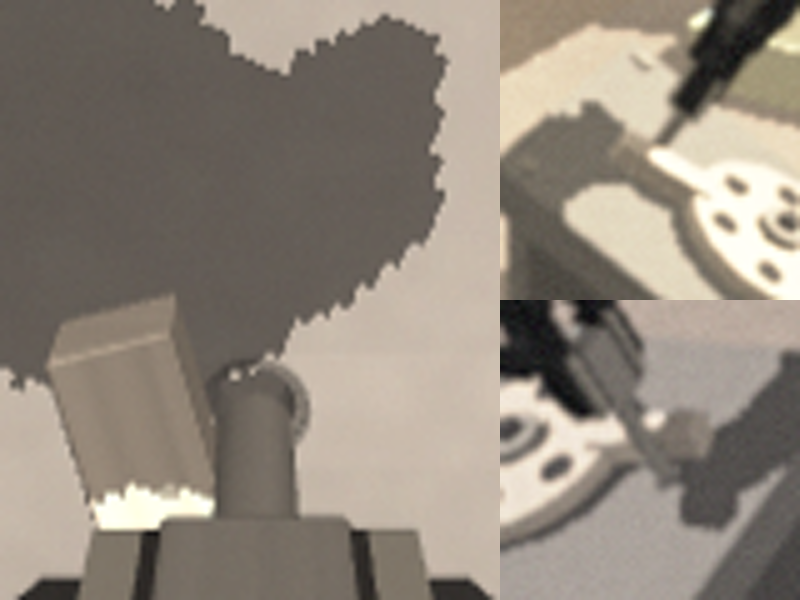

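The wrist crop shows the finger wound to the left of the shank, with the shank centred over the hole's ring (centre about (321,222)). Next is inserting the pin gently.

```bash
python3 -m handwheel '[{"gripper":1,"offset":[-0.5,0,2],"rotation":[0,0,0]},{"gripper":1,"offset":[-0.5,0,4],"rotation":[0,0,0]},{"gripper":1,"offset":[-0.5,0,6],"rotation":[0,0,0]},{"gripper":1,"offset":[-0.5,0,8],"rotation":[0,0,0]},{"gripper":1,"offset":[-0.5,0,10],"rotation":[0,0,0]},{"gripper":1,"offset":[-0.5,0,12],"rotation":[0,0,0]},{"gripper":1,"offset":[-0.5,0,13],"rotation":[0,0,0]},{"gripper":1,"offset":[-0.5,0,13],"rotation":[0,0,0]}]'
cat > chk.py <<'E'
from plan import *
o=ctrl.get_obs();T=R.from_rotvec(o['tool_rot']);F=frame(.125);h=np.load('hole.npy')
print(o['t'],'tip in hole',(F.inv().apply(o['tool_pos']+T.apply(TIP)-h)*1000).round(1),'F hole frame',F.inv().apply(o['contact_force']).round(1),'torque',o['wrist_torque'].round(2))
E
python3 chk.py
```

```text
t: 11.05
tool_pos: [0.6191, -0.1189, 0.1612]
tool_rot: [-2.997, -0.187, -0.805]
contact_force: [2.0, -3.7, 1.5]
opening: 0.0189
grip_force: 80.0
11.05 tip in hole [ 0.   0.2 -8.1] F hole frame [ 2.1 -4.   0.5] torque [-0.69 -0.33 -0.41]
```

Tip is 8 mm in with no axial resistance. I'll keep going to the bottom.

```bash
python3 -m handwheel '[{"gripper":1,"offset":[0,0,2],"rotation":[0,0,0]},{"gripper":1,"offset":[0,0,4],"rotation":[0,0,0]},{"gripper":1,"offset":[0,0,6],"rotation":[0,0,0]},{"gripper":1,"offset":[0,0,8],"rotation":[0,0,0]},{"gripper":1,"offset":[0,0,9],"rotation":[0,0,0]},{"gripper":1,"offset":[0,0,10],"rotation":[0,0,0]},{"gripper":1,"offset":[0,0,10],"rotation":[0,0,0]},{"gripper":1,"offset":[0,0,10],"rotation":[0,0,0]}]'
python3 chk.py
```

```text
t: 12.05
tool_pos: [0.6235, -0.1186, 0.1552]
tool_rot: [-2.998, -0.19, -0.803]
contact_force: [-19.2, -3.4, 20.6]
opening: 0.0189
grip_force: 84.0
12.05 tip in hole [  0.7   0.  -15.5] F hole frame [-6.5 -0.9 27.6] torque [-0.26  1.49 -0.04]
```

```bash
python3 -m handwheel '[{"gripper":1,"offset":[0,0,-1],"rotation":[0,0,0]},{"gripper":1,"offset":[0,0,-1.8],"rotation":[0,0,0]},{"gripper":1,"offset":[0,0,-1.8],"rotation":[0,0,0]},{"gripper":1,"offset":[0,0,-1.8],"rotation":[0,0,0]},{"gripper":1,"offset":[0,0,-1.8],"rotation":[0,0,0]},{"gripper":1,"offset":[0,0,-1.8],"rotation":[0,0,0]},{"gripper":1,"offset":[0,0,-1.8],"rotation":[0,0,0]},{"gripper":1,"offset":[0,0,-1.8],"rotation":[0,0,0]}]'
python3 chk.py
python3 - <<'E'
from plan import *
import pickle
D={n:ctrl.get_image(n) for n in ['wrist','side']};pickle.dump(D,open('d7.pkl','wb'));w=D['wrist']
im=np.zeros((500,800,3),np.uint8)
im[:,:400]=cv2.resize(np.clip(w['image'][140:265,270:370].astype(float)*1.5,0,255).astype(np.uint8),(400,500),interpolation=cv2.INTER_CUBIC)
im[:400,400:]=cv2.resize(D['side']['image'][130:180,310:360],(400,400),interpolation=cv2.INTER_CUBIC)
cv2.imwrite('pics/comp7.png',im[:,:,::-1])
E
```

```text
t: 13.05
tool_pos: [0.6229, -0.1185, 0.1552]
tool_rot: [-2.997, -0.188, -0.804]
contact_force: [-6.9, -3.2, 9.8]
opening: 0.0189
grip_force: 81.4
13.05 tip in hole [  0.3   0.1 -15.2] F hole frame [-1.3 -2.3 12.1] torque [-0.47  0.45 -0.26]
```

View pics/comp7.png

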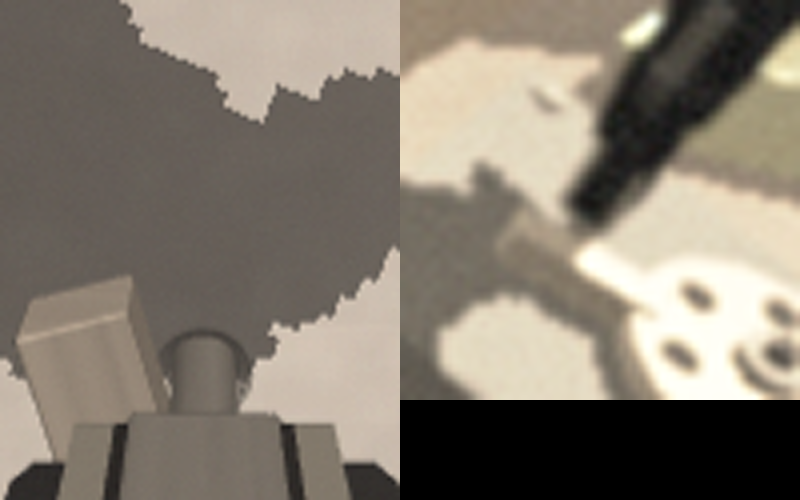

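The pin is seated: the shank is in the ring and the axial force shows it's against the bottom. I'll ease off and release slowly so it leans under control.

```bash
python3 -m handwheel '[{"gripper":1,"offset":[0,0,-0.6],"rotation":[0,0,0]},{"gripper":0.55,"offset":[0,0,-0.6],"rotation":[0,0,0]},{"gripper":0.53,"offset":[0,0,-0.6],"rotation":[0,0,0]},{"gripper":0.51,"offset":[0,0,-0.6],"rotation":[0,0,0]},{"gripper":0.49,"offset":[0,0,-0.6],"rotation":[0,0,0]},{"gripper":0.47,"offset":[0,0,-0.6],"rotation":[0,0,0]},{"gripper":0.45,"offset":[0,0,-0.6],"rotation":[0,0,0]},{"gripper":0.43,"offset":[0,0,-0.6],"rotation":[0,0,0]}]'
python3 chk.py
```

```text
t: 14.15
tool_pos: [0.6221, -0.1179, 0.1536]
tool_rot: [-2.997, -0.187, -0.802]
contact_force: [0.7, -1.4, -0.2]
opening: 0.0245
grip_force: 0.3
14.15 tip in hole [ -1.2   0.9 -16.2] F hole frame [ 0.3 -1.5 -0.4] torque [-0.09  0.27 -0.04]
```

```bash
python3 -m handwheel '[{"gripper":0.40,"offset":[0,0,0],"rotation":[0,0,0]},{"gripper":0.37,"offset":[0,0,0],"rotation":[0,0,0]},{"gripper":0.34,"offset":[0,0,0],"rotation":[0,0,0]},{"gripper":0.31,"offset":[0,0,0],"rotation":[0,0,0]},{"gripper":0.28,"offset":[0,0,0],"rotation":[0,0,0]},{"gripper":0.25,"offset":[0,0,0],"rotation":[0,0,0]},{"gripper":0.20,"offset":[0,0,0],"rotation":[0,0,0]},{"gripper":0.15,"offset":[0,0,0],"rotation":[0,0,0]}]'
python3 chk.py
python3 -m handwheel '[{"gripper":0.05,"offset":[0,0,0],"rotation":[0,0,0]},{"gripper":-0.1,"offset":[0,0,0],"rotation":[0,0,0]},{"gripper":-0.2,"offset":[0,0,0],"rotation":[0,0,0]},{"gripper":-0.3,"offset":[0,0,0],"rotation":[0,0,0]},{"gripper":-0.3,"offset":[0,0,0],"rotation":[0,0,0]},{"gripper":-0.3,"offset":[0,0,0],"rotation":[0,0,0]},{"gripper":-0.3,"offset":[0,0,-4],"rotation":[0,0,0]},{"gripper":-0.3,"offset":[0,0,-8],"rotation":[0,0,0]}]'
python3 chk.py
```

```text
t: 15.15
tool_pos: [0.6227, -0.1185, 0.1546]
tool_rot: [-2.997, -0.187, -0.805]
contact_force: [0.5, -0.8, -1.0]
opening: 0.0362
grip_force: 0.1
15.15 tip in hole [ -0.2   0.2 -15.6] F hole frame [-0.2 -0.9 -1. ] torque [-0.02  0.29 -0.06]
t: 16.15
tool_pos: [0.6186, -0.119, 0.1618]
tool_rot: [-2.997, -0.187, -0.805]
contact_force: [0.5, -0.3, 0.0]
opening: 0.0557
grip_force: 0.0
16.15 tip in hole [-0.2  0.2 -7.3] F hole frame [ 0.4 -0.4 -0.2] torque [-0.06  0.28  0.01]
```

```bash
python3 -m handwheel '[{"gripper":-0.3,"offset":[0,0,-12],"rotation":[0,0,0]},{"gripper":-0.3,"offset":[0,0,-26],"rotation":[0,0,0]},{"gripper":-0.3,"offset":[0,0,-42],"rotation":[0,0,0]},{"gripper":-0.3,"offset":[0,0,-58],"rotation":[0,0,0]},{"gripper":-0.3,"offset":[0,0,-74],"rotation":[0,0,0]},{"gripper":-0.3,"offset":[0,0,-90],"rotation":[0,0,0]},{"gripper":-0.3,"offset":[0,0,-90],"rotation":[0,0,0]},{"gripper":-0.3,"offset":[0,0,-90],"rotation":[0,0,0]}]'
python3 - <<'E'
from plan import *
import pickle
D={n:ctrl.get_image(n) for n in ['wrist','side','scene']};pickle.dump(D,open('d8.pkl','wb'));w=D['wrist']
h=np.load('hole.npy')+.0025*frame(.125).apply([0,0,1]);F=frame(.125)
P={}
for lean in (0,.12):
    ax=F.apply([0,-np.sin(lean),np.cos(lean)])
    for s in (.032,.066): P[lean,s]=proj(w,h+ax*s).round(1);print(lean,s,P[lean,s])
for a in (.7,.83,.95): 
    b=a-.6;A=F.apply([85*np.cos(.1)/-1000,-.085*np.sin(.1),0])
    print('finger end',a,proj(w,h+A+F.apply([.105*np.cos(b),.105*np.sin(b),.022])).round(1))
g=cv2.cvtColor(w['image'],cv2.COLOR_RGB2GRAY)
u,v=P[.12,.066].astype(int)
s=cv2.resize(g[v-48:v+30,u-60:u+40],None,fx=.5,fy=.5,interpolation=cv2.INTER_AREA)
print('origin',u-60,v-48,'step 2px')
for r in s[::2]: print(''.join('%2x'%(x//16) for x in r))
E
```

```text
t: 17.15
tool_pos: [0.5738, -0.1245, 0.239]
tool_rot: [-2.997, -0.187, -0.804]
contact_force: [-0.4, 0.5, 0.5]
opening: 0.0559
grip_force: 0.0
0 0.032 [321.6 200.9]
0 0.066 [321.8 215.5]
0.12 0.032 [326.3 200.8]
0.12 0.066 [332.8 215.3]
finger end 0.7 [319.2 174.4]
finger end 0.83 [303. 177.]
finger end 0.95 [288.6 181.2]
origin 272 167 step 2px
 7 7 7 7 7 7 7 7 4 4 3 3 3 3 3 3 3 3 3 3 3 3 3 3 3 3 6 7 7 7 7 7 7 7 7 7 7 7 7 7 7 7 7 7 7 7 7 7 7 7
 7 7 7 7 7 7 7 7 7 5 3 3 3 3 3 4 4 4 4 5 4 3 3 3 3 3 3 7 7 7 7 7 7 7 7 7 7 7 7 7 7 7 7 7 7 7 7 7 7 7
 7 7 7 7 7 7 7 7 7 5 3 4 5 5 5 6 7 7 6 8 4 3 3 3 3 3 3 4 6 7 7 7 7 7 7 7 7 7 7 7 7 7 7 7 7 7 7 7 7 7
 7 7 7 7 7 7 7 7 7 7 5 9 a a a a a 6 5 5 4 4 3 3 3 3 3 3 7 7 7 7 7 7 7 7 7 7 7 7 7 7 7 7 7 7 7 7 7 7
 7 7 7 7 7 7 7 7 7 7 6 6 a a a a 8 5 5 5 5 4 3 3 4 4 3 5 7 7 7 7 7 7 7 7 7 7 7 7 7 7 7 7 7 7 7 7 7 7
 7 7 7 7 7 7 7 7 7 7 7 3 9 a a a 6 5 5 5 5 4 3 3 4 4 4 4 5 7 7 7 7 7 7 7 7 7 7 7 7 7 7 7 7 7 7 7 7 7
 7 7 7 7 7 7 7 7 7 7 7 5 5 a a a 8 5 5 5 5 5 4 4 4 4 4 4 5 6 6 6 6 7 7 7 7 7 7 7 7 7 7 7 7 7 7 7 7 7
 7 7 7 7 7 7 7 7 7 7 7 7 4 8 a a 7 5 5 5 5 5 
[... 567 characters left out ...]
 7 7 7 7 7 7 7 7 7 7 7 7 5 6 a a a a a 3 3 7 9 8 8 8 8 8 8 8 8 8 8 8 5 6 7 7 7 7 7 7 7 7 7 7 7
 7 7 7 7 7 7 7 7 7 7 6 4 4 4 4 4 3 9 a a a a 7 4 8 8 8 8 8 8 8 8 8 8 8 8 8 4 4 4 4 4 5 7 7 7 7 7 7 7
 7 7 7 7 7 7 7 7 5 4 4 4 4 4 3 4 4 6 a a a a a 5 8 8 8 8 8 8 8 8 8 8 8 8 6 5 5 5 5 4 4 4 4 5 7 7 7 7
 7 7 7 7 7 6 6 4 4 3 3 3 3 4 4 5 5 6 8 a a a a a 9 9 9 7 9 9 9 8 8 8 9 8 9 a a a 9 8 6 5 5 4 4 5 7 7
 7 7 7 7 6 3 3 3 3 3 4 4 5 6 9 a a a 8 a a a a a a a a 9 a a a a a a a a a a a a a a a a a 8 6 5 4 5
 7 7 6 3 3 3 3 4 4 4 6 9 a a a a a a a 9 a a a a a a a a a a a 9 6 4 4 4 4 4 5 8 a a a a a a a a 8 5
 7 7 4 3 3 3 4 4 7 a a a a a a a a a a a a a a a a a a a a a a 4 4 4 4 4 4 4 4 4 7 a a a a a a a a a
```

Head top is centred at about (333,217), where a 7° lean predicts it. The finger end is at u≈302, which matches a wheel angle of 0.83 rad. The gripper is clear, so I'm handing in.

```bash
python3 -c "
from station import ctrl
print(ctrl.finish_job())"
```

```text
the job is handed in; nothing more can be done
None
```

I handed the job in at about 17 s, and no verdict came back: the locking pin stands at the bottom of the locking hole, leaning about 7°, with the wheel's finger resting on it at about 0.83 rad, and the gripper released and clear.

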